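# Hang the stamp back on the rotary stamp rack

### The arm

A 6-joint arm with a two-finger parallel gripper is mounted at the origin on the work surface. World frame = base frame: x ahead of the robot, y to its left, z up, the work surface at z = 0. Lengths are in m, angles in degrees, forces in N, time in s.
With the tool pointing down it reaches from about 0.3 to 0.75 m from the base axis. Payload 8.5 kg.
Tool frame: the origin (TCP) lies between the finger pads; the fingertips stand 17 mm ahead of it and the grasp point (between the pads) lies 2 mm behind it; z points along the fingers, y is the direction in which the jaws open and shut (so a half turn about z gives the same grasp; the last joint's range is limited). The gripper opens to 85 mm and grips with 20 to 120 N. Pads are 22 mm wide; open, the fingers measure 114 mm over their backs; the gripper's body (76 mm by 85 mm) begins 54 mm behind the grasp point. The pads swing forward as they close: fully open they stand 13 mm farther back than shut.
Start: joints at [53.726, 21.807, 74.336, -0, 83.858, -12.336], TCP at [0.223, 0.503, 0.248] pointing down, gripper open.
Joint ranges: [-178.18, 178.18], [-50.72, 133.34], [12.68, 142.11], [-81.47, 261.47], [9.98, 163.14], [-165.26, 165.26]. Speed limits (degrees/s): [136.94, 136.94, 180, 180, 180, 180].

### API

Orientations are given as a 3x3 rotation matrix whose columns are the frame's x, y, z axes.
In Python, from rig import readout, eyes, env gives the robot as it stands.
- The arm moves only by the tool arm_command, never from a script. Its argument "rows" is text: rows parted by semicolons, each of 7 numbers parted by spaces: the closure, from 0 (fully open) to 1 (shut), then the shift along the tool's x, y, z in mm, then the turn, a rotation vector about the tool's x, y, z in degrees. In form: grip dx dy dz rx ry rz; .... A call has 1 to 5 rows; each row shifts and turns the commanded pose from where the row before left it, along the tool's axes as they then stand; what a row does not reach is not made up. A row lasts 1/12 s, in which the tool goes at most 41.7 mm and 7.16 degrees, less where a joint would pass 70% of its speed; a pose out of reach is approached as far as the arm can. A call with a gripper value outside its range is refused whole. The fingers move at their own pace and stop on an object; "squeeze" is the grip in N (left out, the last holds). Time passes only in rows, so rows that do not move let the fingers close. It gives the time, the measured TCP pose, the force and the opening at its end, in the units of the state.
- readout.observe(): the state, without advancing time (a new reading comes with each control period).
- eyes.get_image(name): name is "side" or "top" or "wrist"; returns the picture (480x640x3 uint8, red, green, blue); there is no depth.
- eyes.camera_model(name): a dict with "mtx" (3x3 intrinsics, pixels), "view" (4x4, takes a point from world to camera coordinates). Camera axes: x right, y up, looking along -z (the intrinsics and any distortion apply to the point x, -y, -z); pixel columns grow to the right and rows downward; lengths in m; the calibration is good to about 2 mm. A picture is of the moment at which its call begins: read the wrist's pose just before it. camera_model takes no time and is no camera call; for the wrist camera it gives the pose at the moment of the call.
- env.close_job(): hands the job in, once; it reports no verdict.
The state is a dict: "time_s": time; "q": joint angles; "qvel": joint speeds; "joint_efforts": joint torques, N m; "position": TCP position; "tool_rot": TCP orientation; "ft_force": force on the tool from outside, world axes, zero at the start; "wrist_torque": the same for the moment, N m; "grip_width": finger opening in m.
Only numpy, scipy, OpenCV 4.12 (cv2) and the standard library are available. Lean on these libraries where they do the work, as an engineer would, in place of code of your own. Each camera call takes 0.05 s, during which the arm holds its last target. There are 200 camera calls.

### The job

Turn the rotary stamp rack until its one empty clip faces the front, over the paper-clip tray. Then hang the loose stamp on that clip: push its neck in past the spring jaws until you feel it come fully home against the back, gently and without forcing it, and set it down there so that the stamp hangs straight by its handle. Leave the other stamps hanging and the things on the table where they are.

Things in the scene. Friction and masses are not known exactly. Their poses are not given: they have to be found in the camera images.
- rack: the fixed stand of the rack on the table: a round base 176 mm across and 14 mm high, with a shallow tray 110 mm wide that reaches to 142 mm from the axis at the front. Origin on the rack's upright axis at table height; its -x axis points out over the tray, which is the front of the rack; z up
- knob_center (a point): centre of the round knob on the rack's axis that turns the carousel: 36 mm across, 30 mm high (172 to 202 mm above the table). The carousel has six clips 60 degrees apart, five taken by stamps; it turns endlessly either way against a steady drag of about 0.1 N m and stays where it is left. Axes turn with it: -x points along the arm of the empty clip
- empty_clip (a point): nominal seat of the empty clip, 85 mm from the axis, at the clip's top face (110 mm above the table); -x points outward along its arm. Clips are screwed somewhere along a slot in their arms, so the whole clip lies up to 12 mm nearer to or farther from the axis than these points: its solid back must be felt. Over 10 N on that back (clip_back), or 20 N in all, bends it
- clip_mouth (a point): nominal mouth of the empty clip, 24 mm outward of the seat. Two sprung steel jaws, open outward: mouth 21 mm wide, narrowing at 25 degrees a side to a throat 7 mm wide 9 mm outside the seat, then a pocket for the 10 mm neck that ends in a solid back; at the seat the neck touches it. Mouth and throat stand from 9 to 4 mm below the top of the pocket. A neck pushed inward spreads the jaws (3 to 7 N), then snaps in
- stamp_center (a point): centre (half-way up, 48 mm) of the loose stamp, standing upright on the table on its face: round, wooden, 40 mm across the foot, 96 mm tall; a waisted neck 10 mm across runs from 16 to 46 mm above its face, above it the cylindrical handle, 26 mm across, from 46 to 96 mm (its top 6 mm taper in). Mass 60 to 130 g. z up through the handle
- stamp_neck (a point): point on the loose stamp's axis at the underside of its handle, 46 mm above its face. When the stamp hangs, this underside rests on the clip's top face
- hung1_center (a point): centre of a stamp like the loose one (40 mm across, 96 mm tall), hanging on the carousel in the clip 60 degrees counter-clockwise (from above) from the empty one; its centre is 112 mm above the table
- hung2_center (a point): centre of a stamp like the loose one (40 mm across, 96 mm tall), hanging on the carousel in the clip 120 degrees counter-clockwise (from above) from the empty one; its centre is 112 mm above the table
- hung3_center (a point): centre of a stamp like the loose one (40 mm across, 96 mm tall), hanging on the carousel in the clip 180 degrees counter-clockwise (from above) from the empty one; its centre is 112 mm above the table
- hung4_center (a point): centre of a stamp like the loose one (40 mm across, 96 mm tall), hanging on the carousel in the clip 240 degrees counter-clockwise (from above) from the empty one; its centre is 112 mm above the table
- hung5_center (a point): centre of a stamp like the loose one (40 mm across, 96 mm tall), hanging on the carousel in the clip 300 degrees counter-clockwise (from above) from the empty one; its centre is 112 mm above the table
- ink_pad: open ink pad, 70 x 110 x 14 mm (lid edge 24 mm), origin at the centre of its underside; leave it
- tub: small round yellow pot with a white lid, 70 mm across, 58 mm high, origin at the centre of its underside; leave it
- calculator: desk calculator, 140 x 78 x 17 mm, origin at the centre of its underside; leave it
- cash_box: steel cash box, 184 x 224 x 89 mm with a wire handle to 101 mm, origin at the centre of its underside; leave it
Things that resemble listed ones, but are neither listed nor needed, are in the scene too. What is shaped like the part that bears hung5_center but purple is not meant. What is shaped like the part that bears hung4_center but green is not meant.

How it is judged:
By the outcome, as a careful person would: the job done as asked, in the order asked, and still so for the second after the job is handed in, with the robot touching nothing.
It also fails if it takes over 72 s, if anything falls off the work surface, if the arm or the gripper's body presses on something with over 40 N, if the wrist force passes 120 N, or if a joint passes its speed limit or range.

## Working session

There is one attempt and no reset: what is moved stays moved. The work goes in short steps, Python scripts to look and compute and a tool call to move; the robot and the scene stay as the last step left them, time stands still between calls to the robot, and variables do not carry over. Pictures are saved under pics/ and viewed, about 8 in all and at most 12, crops included, and the job is handed in when it is done.

Besides the shell and the picture viewer there is one more tool, called after ">>>" by a JSON object that holds its "op" and its "data". arm_command: Moves the arm, as the interface text tells. Its arguments: {"type":"object","properties":{"rows":{"type":"string"},"squeeze":{"type":"number"}},"required":["rows"]}

```bash
ls; mkdir -p pics; python3 - <<'E'
from rig import readout, eyes, env
import cv2,numpy as np
s=readout.observe();print(s)
for n in ("top","side"):
    im=eyes.get_image(n);cv2.imwrite(f"pics/{n}0.png",im[...,::-1])
for n in ("top","side","wrist"):
    m=eyes.camera_model(n);print(n,{k:np.round(v,4).tolist() if not isinstance(v,str) else v for k,v in m.items()})
E
```

```text
pics
{'time_s': 0.0, 'q': array([ 5.37247167e+01,  2.18423784e+01,  7.43854007e+01, -1.71896866e-03,
        8.38597335e+01, -1.23362564e+01]), 'qvel': array([-0.06320694,  0.02210071,  0.11136153, -0.03561973,  0.0516369 ,
       -0.08047062]), 'joint_efforts': array([-1.50218275e-04, -4.48467743e+01, -2.31286454e+01, -1.58229896e-04,
        4.70618936e-03,  2.13672109e-05]), 'position': array([0.22301498, 0.50245259, 0.24769495]), 'tool_rot': array([[-9.13978963e-01,  4.05760622e-01, -8.79651926e-04],
       [ 4.05761466e-01,  9.13978157e-01, -1.24900057e-03],
       [ 2.97187397e-04, -1.49848910e-03, -9.99998833e-01]]), 'ft_force': array([ 0.04928968,  0.05619608, -0.51615488]), 'wrist_torque': array([ 0.04046151, -0.01470832,  0.07301573]), 'grip_width': 0.08559909639228865}
top {'mtx': [[565.0788, 0.0, 320.0174], [0.0, 565.0788, 237.9775], [0.0, 0.0, 1.0]], 'view': [[-0.0161, -0.9999, 0.0042, -0.0331], [0.9973, -0.0157, 0.0716, -0.5707], [-0.0715, 0.0053, 0.9974, -1.6428], [0.0, 0.0, 0.0, 1.0]]}
side {'mtx': [[621.6793, 0.0, 326.2636], [0.0, 621.6793, 225.8486], [0.0, 0.0, 1.0]], 'view': [[0.6853, -0.7281, -0.0152, -0.4221], [0.5348, 0.4891, 0.689, -0.3908], [-0.4942, -0.4803, 0.7246, -1.2699], [0.0, 0.0, 0.0, 1.0]]}
wrist {'mtx': [[365.1527, 0.0, 316.5864], [0.0, 365.1527, 235.6358], [0.0, 0.0, 1.0]], 'view': [[0.4069, 0.9135, 0.0011, -0.5499], [-0.8814, 0.3929, -0.2621, 0.0317], [-0.2398, 0.1057, 0.965, -0.3766], [0.0, 0.0, 0.0, 1.0]]}
```

View pics/top0.png

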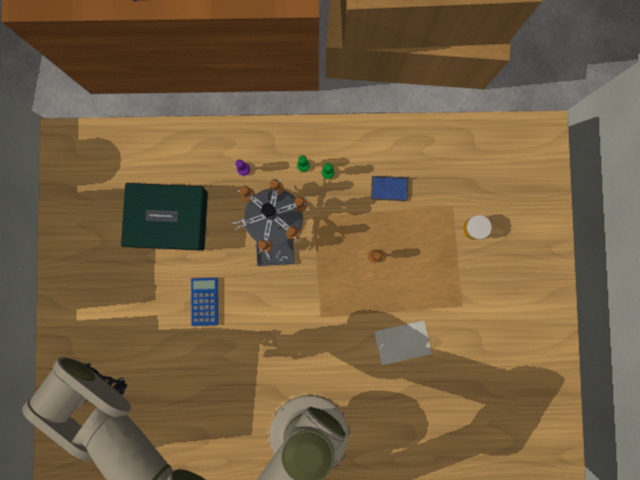

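View pics/side0.png

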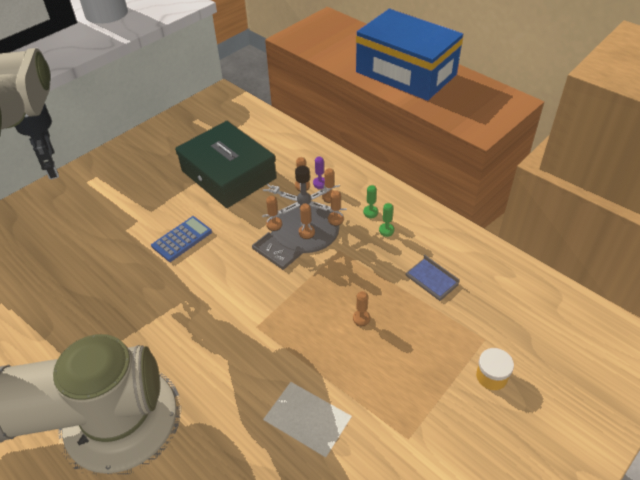

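Top: knob (268,211), the tray is below it at (275,252), and the empty arm points left to (236,224). The loose brown stamp is at (376,256). It could be mistaken for the green stamps (303,162) and (328,170), the purple one (243,167), or the five brown hung ones around (268,211). I choose the brown one standing alone on the mat, at side (361,308).

```bash
cat > h.py <<'E'
from rig import readout, eyes, env
import cv2,numpy as np
def ray(m,uv):
    V=np.array(m["view"]);K=np.array(m["mtx"])
    d=np.linalg.inv(K)@[uv[0],uv[1],1]; d=np.array([d[0],-d[1],-d[2]])
    R=V[:3,:3]; return -R.T@V[:3,3], R.T@d
def onz(m,uv,z):
    c,d=ray(m,uv); return c+d*(z-c[2])/d[2]
def cross(m1,u1,m2,u2):
    c1,d1=ray(m1,u1);c2,d2=ray(m2,u2)
    t=np.linalg.lstsq(np.c_[d1,-d2],c2-c1,rcond=None)[0]
    a,b=c1+d1*t[0],c2+d2*t[1]; return (a+b)/2,np.linalg.norm(a-b)
def proj(m,p):
    V=np.array(m["view"]);K=np.array(m["mtx"]); q=V[:3,:3]@p+V[:3,3]; q=K@[q[0],-q[1],-q[2]]; return q[:2]/q[2]
def totool(v): return readout.observe()["tool_rot"].T@np.array(v)*1000
E
python3 - <<'E'
from h import *
t=eyes.camera_model("top");s=eyes.camera_model("side")
print("knob",onz(t,(268,210.5),.2),"side x",cross(t,(268,210),s,(302,168)))
print("clip tip",onz(t,(236,224.5),.105))
print("stamp top",onz(t,(376,255.5),.09),cross(t,(375,256),s,(361.5,294)))
print("tray",[onz(t,p,.005) for p in((257,264),(294,264))])
print("purple,green",[onz(t,p,.05) for p in((243,167),(303,163),(328,170))])
a=cv2.imread("pics/top0.png")[150:290,200:420];b=cv2.imread("pics/side0.png")[140:340,230:450]
cv2.imwrite("pics/c0.png",np.vstack([cv2.resize(a,(660,420),interpolation=2)[:, :],]))
cv2.imwrite("pics/c1.png",cv2.resize(b,(660,600),interpolation=2))
E
```

```text
knob [0.63194159 0.09456933 0.2       ] side x (array([0.63321517, 0.09289429, 0.20883044]), np.float64(0.0027415304896203))
clip tip [0.60555385 0.19261014 0.105     ]
stamp top [ 0.51319686 -0.19860292  0.09      ] (array([ 0.51454536, -0.19828816,  0.09100194]), np.float64(0.007581784711122303))
tray [array([0.49696212, 0.14548657, 0.005     ]), array([0.49521275, 0.0360012 , 0.005     ])]
purple,green [array([0.77902214, 0.1791905 , 0.05      ]), array([0.78816398, 0.00410996, 0.05      ]), array([ 0.76638979, -0.06850202,  0.05      ])]
```

View pics/c0.png

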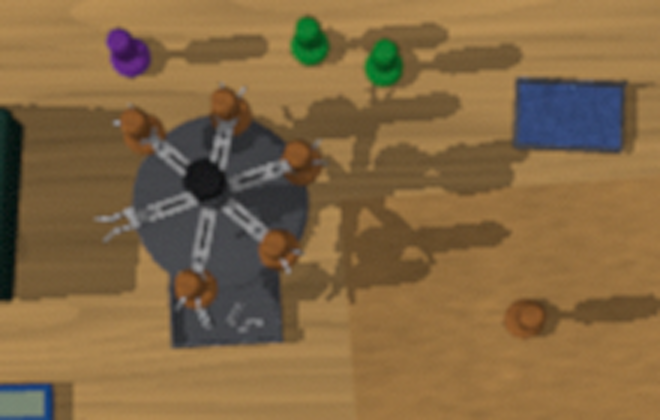

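>>> {"op": "arm_command", "data": {"rows": "0 -30 -16 -18 0 0 0; 0 -34 -18 -10 0 0 0; 0 -34 -18 -10 0 0 0; 0 -34 -18 -10 0 0 0; 0 -34 -18 -10 0 0 0"}}

```text
time_s: 0.52
position: [0.3397, 0.3533, 0.3066]
tool_rot: [[-0.914, 0.405, -0.001], [0.405, 0.914, -0.0], [0.0, -0.001, -1.0]]
ft_force: [0.9, 0.4, -0.7]
grip_width: 0.0851
```

>>> {"op": "arm_command", "data": {"rows": "0 -34 -18 -10 0 0 0; 0 -34 -18 -10 0 0 0; 0 -34 -18 -10 0 0 0; 0 -34 -18 -10 0 0 0; 0 -34 -18 -10 0 0 0"}}

```text
time_s: 0.93
position: [0.4587, 0.2019, 0.3567]
tool_rot: [[-0.914, 0.406, -0.0], [0.406, 0.914, -0.0], [0.0, -0.0, -1.0]]
ft_force: [0.6, 0.0, -0.0]
grip_width: 0.0853
```

>>> {"op": "arm_command", "data": {"rows": "0 -34 -18 -10 0 0 0; 0 -34 -18 -10 0 0 0; 0 -34 -18 -10 0 0 0; 0 -34 -18 -10 0 0 0; 0 -34 -18 -10 0 0 0"}}

```text
time_s: 1.35
position: [0.5776, 0.0506, 0.4066]
tool_rot: [[-0.914, 0.406, -0.001], [0.406, 0.914, 0.0], [0.001, -0.0, -1.0]]
ft_force: [0.3, -0.0, 0.7]
grip_width: 0.0854
```

>>> {"op": "arm_command", "data": {"rows": "0 0 0 0 0 0 0; 0 0 0 0 0 0 0"}}

```text
time_s: 1.52
position: [0.5778, 0.0509, 0.4053]
tool_rot: [[-0.913, 0.408, -0.002], [0.408, 0.913, 0.0], [0.002, -0.0, -1.0]]
ft_force: [-0.2, 0.3, 0.1]
grip_width: 0.0854
```

```bash
python3 - <<'E'
from h import *
s=readout.observe();print(s["time_s"],s["position"],s["q"],s["tool_rot"].round(3).tolist())
m=eyes.camera_model("wrist");im=eyes.get_image("wrist")
cv2.imwrite("pics/w1.png",im[...,::-1]);import pickle;pickle.dump((m,s),open("w1.pkl","wb"))
E
```

```text
1.5167 [0.57781109 0.05086883 0.40527537] [-6.65781096e+00  2.22362857e+01  4.84973491e+01  4.25579474e-03
  1.09355863e+02 -7.25647679e+01] [[-0.913, 0.408, -0.002], [0.408, 0.913, 0.0], [0.002, -0.0, -1.0]]
```

View pics/w1.png

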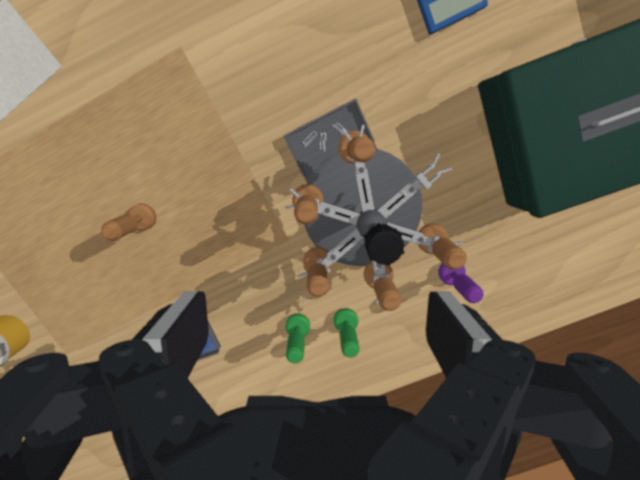

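Wrist view: knob top (384,244), tray front corners (284,136) and (357,100), empty clip mouth prongs (438,158) and (450,176). The loose stamp's foot is at (142,217) and its handle top at (112,229).

```bash
python3 - <<'E'
from h import *
import pickle
m,s=pickle.load(open("w1.pkl","rb"));im=cv2.imread("pics/w1.png");hsv=cv2.cvtColor(im,cv2.COLOR_BGR2HSV)
# knob: dark blob
k=(cv2.inRange(im,(0,0,0),(38,38,38)));kk=np.zeros_like(k);kk[215:275,355:415]=k[215:275,355:415]
c=max(cv2.findContours(kk,0,1)[0],key=cv2.contourArea);(x,y),r=cv2.minEnclosingCircle(c);print("knob blob",x,y,r,cv2.boundingRect(c))
ax=onz(m,(384,244),.202);print("axis",ax, "mid/bottom of blob",onz(m,(x,y),.195))
f=[onz(m,p,.006) for p in((284,136),(357,100))];print("tray corners",f)
mid=sum(f)/2;d=mid-ax;e=f[1]-f[0];print("front ang axis->mid",np.degrees(np.arctan2(d[1],d[0])),np.linalg.norm(d[:2]),"edge normal",np.degrees(np.arctan2(e[1],e[0]))+90,np.linalg.norm(e))
g=onz(m,(444,167),.1035);d=g-ax;print("mouth",g,np.degrees(np.arctan2(d[1],d[0])),np.linalg.norm(d[:2]))
# stamp brown saturated
b=cv2.inRange(hsv,(3,120,40),(14,255,255));z=np.zeros_like(b);z[190:250,90:170]=b[190:250,90:170]
c=max(cv2.findContours(z,0,1)[0],key=cv2.contourArea);print("stamp",cv2.boundingRect(c),cv2.minAreaRect(c))
print(onz(m,(142,217),.01),onz(m,(112,229),.096))
a=cv2.resize(im[80:280,250:480],(690,600),interpolation=2)
cv2.imwrite("pics/c2.png",a)
E
```

```text
knob blob 382.85302734375 243.8285369873047 20.8178653717041 (364, 224, 39, 41)
axis [0.63074161 0.09658166 0.202     ] mid/bottom of blob [0.63257423 0.0960395  0.195     ]
tray corners [array([0.49713386, 0.03832113, 0.006     ]), array([0.49513833, 0.14849221, 0.006     ])]
front ang axis->mid -178.64879197586959 0.13464295635280055 edge normal 181.03768519419944 0.11018915573778781
mouth [0.60725944 0.1990159  0.1035    ] 102.91147682727967 0.10509131811690799
stamp (102, 204, 54, 36) ((127.4764175415039, 221.47683715820312), (25.681299209594727, 55.67729568481445), 71.02959442138672)
[ 0.51534846 -0.19856969  0.01      ] [ 0.5134095  -0.19412221  0.096     ]
```

View pics/c2.png

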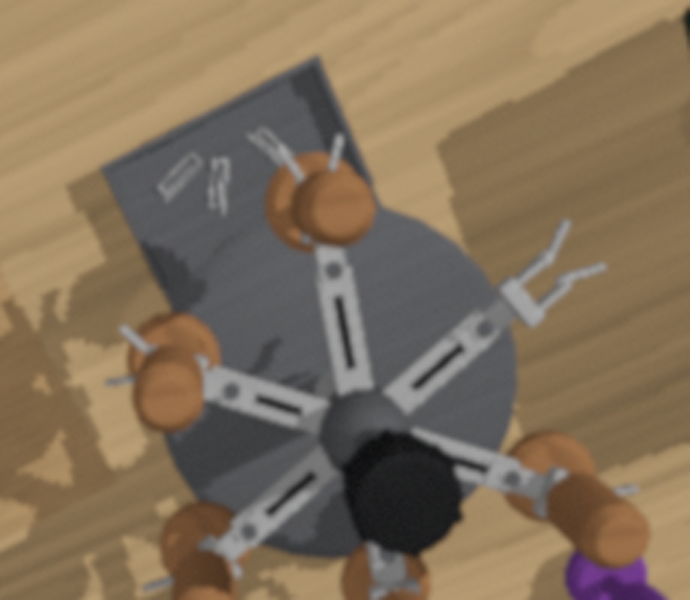

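```bash
python3 - <<'E'
from h import *
import pickle
m,s=pickle.load(open("w1.pkl","rb"))
P=lambda u,v,z:onz(m,(250+u/3,80+v/3),z)
ax=P(405,497,.202);print("axis",ax)
a=P(586,244,.1035);b=P(522,302,.108);c=P(437,367,.11);e=P(486,327,.11)
for n,p in(("mouth",a),("block",b),("slot",c),("screw",e)):
    d=p-ax;print(n,p,np.degrees(np.arctan2(d[1],d[0])),np.linalg.norm(d[:2]))
d=a-c;print("slot->mouth",np.degrees(np.arctan2(d[1],d[0])))
# others' screws
for p in((333,270),(231,391),(249,531),(513,479)):
    q=P(*p,.11);d=q-ax;print(np.degrees(np.arctan2(d[1],d[0])),np.linalg.norm(d[:2]))
t=readout.observe();print(t["tool_rot"].T@(ax-t["position"])*1000)
E
```

```text
axis [0.63264433 0.096842   0.202     ]
mouth [0.60179915 0.20250395 0.1035    ] 106.27375548723617 0.11007212451152054
block [0.61159256 0.17166819 0.108     ] 105.71354089663093 0.07773117697437087
slot [0.62131104 0.13263092 0.11      ] 107.57145818502089 0.037540512227883016
screw [0.61449506 0.15536152 0.11      ] 107.23078124815821 0.061269331327957484
slot->mouth 105.60227498494574
168.0874143265794 0.06359901397410647
-130.88809058669156 0.05407640072877869
-70.63959744303443 0.06081995765596721
47.52285527403032 0.06410994202546877
[-32.97782046  63.52311843 203.46115567]
```

>>> {"op": "arm_command", "data": {"rows": "0 -8 16 30 0 0 0; 0 -8 16 30 0 0 0; 0 -8 16 30 0 0 0; 0 -8 16 30 0 0 0; 0 0 0 30 0 0 0"}}

```text
time_s: 1.98
position: [0.6323, 0.1012, 0.2543]
tool_rot: [[-0.915, 0.403, -0.0], [0.403, 0.915, 0.001], [0.001, 0.001, -1.0]]
ft_force: [1.3, 0.1, -0.5]
grip_width: 0.0851
```

>>> {"op": "arm_command", "data": {"rows": "0 0 0 30 0 0 0; 0 0 0 0 0 0 0"}}

```text
time_s: 2.15
position: [0.6291, 0.0997, 0.2202]
tool_rot: [[-0.915, 0.404, -0.012], [0.404, 0.915, 0.001], [0.011, -0.004, -1.0]]
ft_force: [-0.4, -0.5, -0.6]
grip_width: 0.0858
```

```bash
python3 - <<'E'
from h import *
s=readout.observe();print(s["position"],s["ft_force"],s["q"])
m=eyes.camera_model("wrist");im=eyes.get_image("wrist")
cv2.imwrite("pics/w2.png",im[...,::-1])
print("expected knob px",proj(m,np.array([.633,.096,.202])))
print(onz(m,(320,300),.202))
E
```

```text
[0.62912659 0.09965237 0.22024743] [-0.35828196 -0.52059901 -0.62427179] [-1.63329351e+00  3.20595456e+01  6.14964058e+01  1.03893235e-02
  8.71107487e+01 -6.78200015e+01]
expected knob px [312.86984275 311.58121864]
[0.62930824 0.10096903 0.202     ]
```

View pics/w2.png

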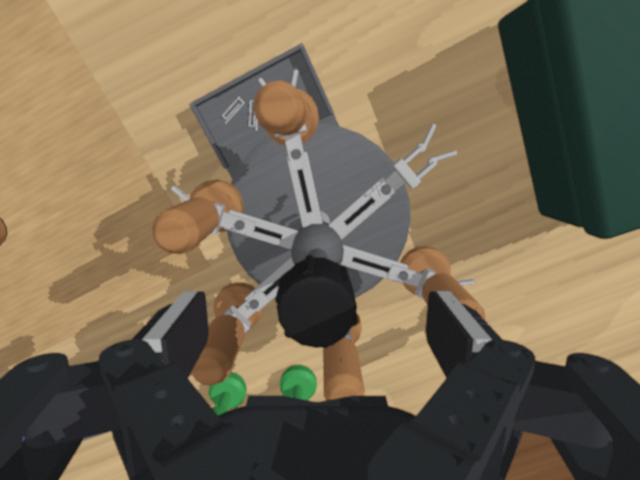

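Knob centre at (316,307), midway between the fingers (175 and 458). Descending onto it.

>>> {"op": "arm_command", "data": {"rows": "0 0 0 20 0 0 0; 0 0 0 19 0 0 0; 0 0 0 0 0 0 0; 0 0 0 0 0 0 0"}}

```text
time_s: 2.53
position: [0.6322, 0.0984, 0.1893]
tool_rot: [[-0.914, 0.405, 0.002], [0.405, 0.914, 0.0], [-0.001, 0.001, -1.0]]
ft_force: [0.7, -0.2, 0.3]
grip_width: 0.0855
```

>>> {"op": "arm_command", "data": {"rows": "0.3 0 0 0 0 0 0; 0.5 0 0 0 0 0 0; 0.7 0 0 0 0 0 0; 0.7 0 0 0 0 0 0; 0.7 0 0 0 0 0 0", "squeeze": 30}}

```text
time_s: 2.95
position: [0.6323, 0.098, 0.1883]
tool_rot: [[-0.914, 0.406, 0.002], [0.406, 0.914, 0.0], [-0.001, 0.001, -1.0]]
ft_force: [-0.9, 1.8, 4.2]
grip_width: 0.0351
```

>>> {"op": "arm_command", "data": {"rows": "0.7 0 0 0 0 0 -5; 0.7 0 0 0 0 0 -6; 0.7 0 0 0 0 0 -6; 0.7 0 0 0 0 0 -6; 0.7 0 0 0 0 0 -6"}}

```text
time_s: 3.37
position: [0.632, 0.096, 0.1883]
tool_rot: [[-0.996, -0.092, 0.0], [-0.092, 0.996, -0.003], [0.0, -0.003, -1.0]]
ft_force: [-3.0, -11.2, 5.8]
grip_width: 0.0354
```

>>> {"op": "arm_command", "data": {"rows": "0.7 0 0 0 0 0 -6; 0.7 0 0 0 0 0 -6; 0.7 0 0 0 0 0 -6; 0.7 0 0 0 0 0 -6; 0.7 0 0 0 0 0 -6"}}

```text
time_s: 3.78
position: [0.6327, 0.0941, 0.1883]
tool_rot: [[-0.817, -0.576, 0.001], [-0.576, 0.817, -0.006], [0.003, -0.006, -1.0]]
ft_force: [1.1, -20.3, 4.1]
grip_width: 0.0349
```

>>> {"op": "arm_command", "data": {"rows": "0.7 0 0 0 0 0 -6; 0.7 0 0 0 0 0 -5; 0.7 0 0 0 0 0 -3; 0.7 0 0 0 0 0 0; 0.7 0 0 0 0 0 0"}}

```text
time_s: 4.2
position: [0.6334, 0.0933, 0.1883]
tool_rot: [[-0.658, -0.753, 0.003], [-0.753, 0.658, -0.008], [0.004, -0.007, -1.0]]
ft_force: [4.0, -20.9, 2.9]
grip_width: 0.0348
```

```bash
python3 - <<'E'
from h import *
s=readout.observe();R=s["tool_rot"];print(s["position"],s["ft_force"],s["wrist_torque"],s["q"],"yaw x",np.degrees(np.arctan2(R[1,0],R[0,0])))
m=eyes.camera_model("wrist");im=eyes.get_image("wrist")
cv2.imwrite("pics/w3.png",im[...,::-1]);import pickle;pickle.dump((m,s),open("w3.pkl","wb"))
E
```

```text
[0.63338502 0.09330959 0.18826793] [  3.97567736 -20.9184897    2.9047688 ] [-2.81060801 -0.12163294  0.06484079] [  -2.03289301   33.37258699   64.46554771   -0.42847136   81.98297577
 -140.85564236] yaw x -131.1189227144985
```

View pics/w3.png

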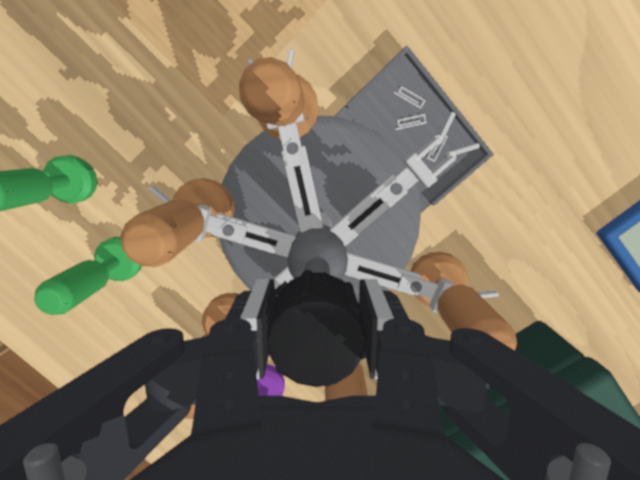

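Empty clip over the tray: prong tips (453,115) and (478,148), screw (397,188). Tray front corners (407,47) and (491,153).

```bash
python3 - <<'E'
from h import *
import pickle
from scipy.optimize import least_squares
m,s=pickle.load(open("w3.pkl","rb"))
A=lambda d:np.degrees(np.arctan2(d[1],d[0]))
sc=[(397,188),(292,149),(228,230),(416,287)];off=[0,60,120,-60]
P=np.array([onz(m,p,.11)[:2] for p in sc])
def f(x):
    d=P-x[:2];a=np.arctan2(d[:,1],d[:,0])-x[2]-np.radians(off);return (a+np.pi)%(2*np.pi)-np.pi
r=least_squares(f,[.633,.093,np.pi]);print("axis",r.x[:2],"empty ang",np.degrees(r.x[2])%360,np.degrees(r.fun))
mo=onz(m,(465.5,131.5),.1035);sl=onz(m,(365,215),.11);print("mouth",mo,"slot",sl,"dir",A(mo-sl)%360)
for z in(0.003,.014):
    c=[onz(m,p,z) for p in((407,47),(491,153))];mid=sum(c)/2;e=c[1]-c[0]
    for x in(r.x[:2],(.633,.093)): print(z,c,"front",A(mid[:2]-x)%360,np.linalg.norm(mid[:2]-x),(A(e)+90)%360,(A(e)-90)%360,np.linalg.norm(e))
E
```

```text
axis [0.63373515 0.09486442] empty ang 181.2345658169619 [-0.04991118  0.05240025 -0.02510987  0.02262079]
mouth [0.52569794 0.09537145 0.1035    ] slot [0.5967453  0.09380775 0.11      ] dir 178.73916168731145
0.003 [array([0.49327583, 0.03859658, 0.003     ]), array([0.48977656, 0.14761614, 0.003     ])] front 180.70828305140347 0.14221981925147242 181.83843022722007 1.8384302272200728 0.10907570537527081
0.003 [array([0.49327583, 0.03859658, 0.003     ]), array([0.48977656, 0.14761614, 0.003     ])] front 179.9569253731213 0.14147384390761977 181.83843022722007 1.8384302272200728 0.10907570537527081
0.014 [array([0.49664532, 0.03880889, 0.014     ]), array([0.49327017, 0.14396116, 0.014     ])] front 181.43620537341442 0.13882101459737467 181.83843022722004 1.8384302272200586 0.10520641943427707
0.014 [array([0.49664532, 0.03880889, 0.014     ]), array([0.49327017, 0.14396116, 0.014     ])] front 180.6702812325921 0.13805170203639494 181.83843022722004 1.8384302272200586 0.10520641943427707
```

>>> {"op": "arm_command", "data": {"rows": "0.7 1 -1 0 0 0 0; 0.7 1 -1 0 0 0 0; 0.7 0 0 0 0 0 0"}}

```text
time_s: 4.5
position: [0.6334, 0.0931, 0.1883]
tool_rot: [[-0.657, -0.754, 0.003], [-0.754, 0.657, -0.003], [-0.0, -0.004, -1.0]]
ft_force: [4.0, -7.9, 3.8]
grip_width: 0.0349
```

>>> {"op": "arm_command", "data": {"rows": "0.4 0 0 0 0 0 0; 0 0 0 0 0 0 0; 0 0 0 0 0 0 0; 0 0 0 -20 0 0 0; 0 0 0 -40 0 0 0"}}

```text
time_s: 4.92
position: [0.6307, 0.0954, 0.2433]
tool_rot: [[-0.655, -0.756, -0.01], [-0.756, 0.655, 0.001], [0.006, 0.008, -1.0]]
ft_force: [1.0, -0.6, 0.3]
grip_width: 0.0853
```

>>> {"op": "arm_command", "data": {"rows": "0 0 0 -40 0 0 0; 0 0 0 -40 0 0 0; 0 0 0 -20 0 0 0; 0 0 0 0 0 0 0; 0 0 0 0 0 0 0"}}

```text
time_s: 5.33
position: [0.6323, 0.0954, 0.3479]
tool_rot: [[-0.655, -0.756, 0.002], [-0.756, 0.655, 0.0], [-0.001, -0.001, -1.0]]
ft_force: [0.2, 0.3, -0.8]
grip_width: 0.0857
```

```bash
python3 - <<'E'
from h import *
import pickle
s=readout.observe();R=s["tool_rot"];print(s["time_s"],s["position"],s["ft_force"],s["q"],R.round(4).tolist())
m=eyes.camera_model("wrist");im=eyes.get_image("wrist");cv2.imwrite("pics/w4.png",im[...,::-1]);pickle.dump((m,s),open("w4.pkl","wb"))
cv2.imwrite("pics/side4.png",eyes.get_image("side")[...,::-1])
E
```

```text
5.3333 [0.63227982 0.0954163  0.34794136] [ 0.20328134  0.2729172  -0.81431766] [-2.01026105e+00  2.92797617e+01  4.59465376e+01  9.10965404e-03
  1.04679874e+02 -1.41095581e+02] [[-0.6549, -0.7557, 0.0016], [-0.7557, 0.6549, 0.0001], [-0.0011, -0.0012, -1.0]]
```

View pics/w4.png

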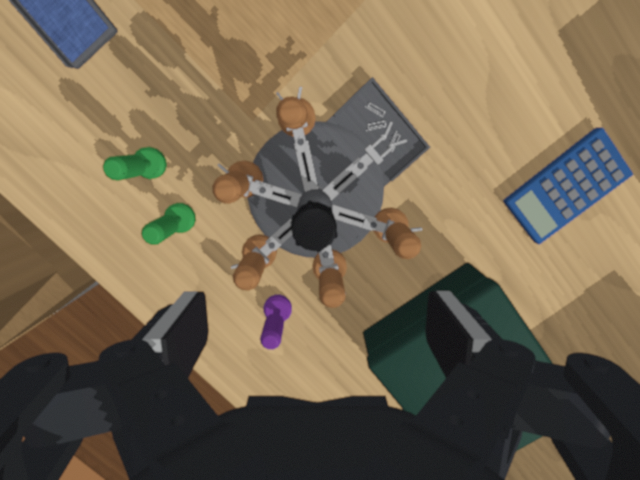

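>>> {"op": "arm_command", "data": {"rows": "0 37 -13 0 0 0 0; 0 37 -13 0 0 0 0; 0 37 -13 0 0 0 0; 0 37 -13 0 0 0 0; 0 37 -13 0 0 0 0"}}

```text
time_s: 5.85
position: [0.5589, -0.0884, 0.3456]
tool_rot: [[-0.655, -0.756, -0.003], [-0.756, 0.655, 0.001], [0.001, 0.003, -1.0]]
ft_force: [1.4, -0.2, 0.0]
grip_width: 0.0855
```

>>> {"op": "arm_command", "data": {"rows": "0 37 -13 0 0 0 0; 0 37 -12 0 0 0 0; 0 38 -12 0 0 0 0; 0 0 0 0 0 0 7; 0 0 0 0 0 0 7"}}

```text
time_s: 6.27
position: [0.5298, -0.1656, 0.3452]
tool_rot: [[-0.852, -0.524, -0.01], [-0.523, 0.852, -0.012], [0.015, -0.005, -1.0]]
ft_force: [-0.8, 0.6, 0.7]
grip_width: 0.0852
```

>>> {"op": "arm_command", "data": {"rows": "0 0 0 10 0 0 7; 0 0 0 10 0 0 7; 0 0 0 10 0 0 7; 0 0 0 10 0 0 7; 0 0 0 10 0 0 7"}}

```text
time_s: 6.68
position: [0.5297, -0.165, 0.2948]
tool_rot: [[-0.998, 0.058, -0.01], [0.058, 0.998, -0.012], [0.009, -0.012, -1.0]]
ft_force: [0.7, 0.6, 0.3]
grip_width: 0.0851
```

>>> {"op": "arm_command", "data": {"rows": "0 0 0 10 0 0 7; 0 0 0 10 0 0 7; 0 0 0 10 0 0 7; 0 0 0 10 0 0 7; 0 0 0 10 0 0 7"}}

```text
time_s: 7.1
position: [0.5292, -0.1655, 0.2448]
tool_rot: [[-0.784, 0.62, -0.01], [0.62, 0.784, -0.012], [0.0, -0.015, -1.0]]
ft_force: [0.5, 0.1, -0.5]
grip_width: 0.0854
```

>>> {"op": "arm_command", "data": {"rows": "0 0 0 0 0 0 7; 0 0 0 0 0 0 7; 0 0 0 0 0 0 7; 0 0 0 0 0 0 7; 0 0 0 0 0 0 7"}}

```text
time_s: 7.52
position: [0.5292, -0.1656, 0.2453]
tool_rot: [[-0.287, 0.958, -0.01], [0.958, 0.287, -0.012], [-0.008, -0.013, -1.0]]
ft_force: [-0.3, 0.0, -0.4]
grip_width: 0.0854
```

>>> {"op": "arm_command", "data": {"rows": "0 0 0 0 0 0 7; 0 0 0 0 0 0 7; 0 0 0 0 0 0 4; 0 0 0 0 0 0 0; 0 0 0 0 0 0 0"}}

```text
time_s: 7.93
position: [0.5294, -0.1657, 0.2458]
tool_rot: [[0.015, 1.0, -0.009], [1.0, -0.015, -0.012], [-0.012, -0.009, -1.0]]
ft_force: [-0.5, 0.9, -0.8]
grip_width: 0.0856
```

```bash
python3 - <<'E'
from h import *
import pickle
s=readout.observe();R=s["tool_rot"];print(s["time_s"],s["position"],s["q"],R.round(4).tolist())
m=eyes.camera_model("wrist");im=eyes.get_image("wrist")[...,::-1].copy();cv2.imwrite("pics/w5.png",im);pickle.dump((m,s),open("w5.pkl","wb"))
hsv=cv2.cvtColor(im,cv2.COLOR_BGR2HSV)
b=cv2.inRange(hsv,(3,140,40),(13,255,255))
for c in sorted(cv2.findContours(b,0,1)[0],key=cv2.contourArea)[-3:]: print(cv2.contourArea(c),cv2.boundingRect(c))
print(proj(m,np.array([.514,-.197,.096])),proj(m,np.array([.514,-.197,.0])))
E
```

```text
7.9333 [ 0.5294268  -0.16570571  0.24584347] [-29.22426683  22.50839389  73.6383621   -0.87019986  83.95522351
 -28.27930979] [[0.0148, 0.9999, -0.0089], [0.9998, -0.0149, -0.0123], [-0.0124, -0.0087, -0.9999]]
8.0 (306, 267, 10, 10)
14.5 (316, 230, 8, 13)
64.0 (290, 236, 31, 19)
[300.66416964 262.35955031] [305.179369   231.00591778]
```

View pics/w5.png

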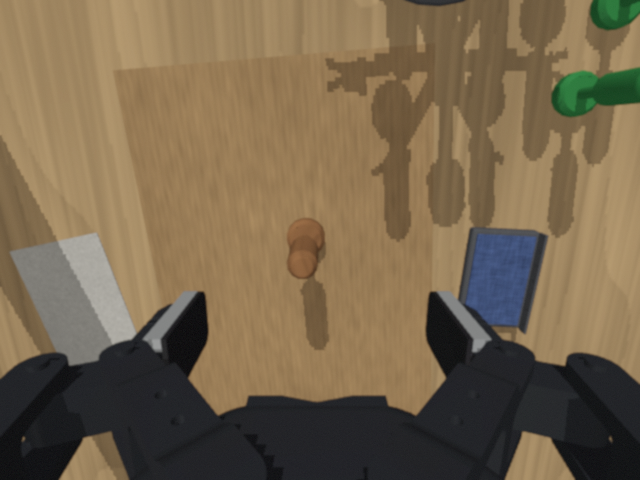

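```bash
python3 - <<'E'
from h import *
import pickle
m,s=pickle.load(open("w5.pkl","rb"))
a,b=onz(m,(306,235),.008),onz(m,(302,264.5),.096);print(a,b)
p=(a+b)/2;d=p-s["position"];print(s["tool_rot"].T@np.array([d[0],d[1],0.072-s["position"][2]])*1000, d)
E
```

```text
[ 0.51509159 -0.19911858  0.008     ] [ 0.51501355 -0.19882303  0.096     ]
[-31.3077965  -12.35733486 174.36127851] [-0.01437423 -0.03326509 -0.19384347]
```

>>> {"op": "arm_command", "data": {"rows": "0 0 0 0 -0.5 0.7 -2; 0 0 0 0 0 0 0; 0 0 0 0 0 0 0"}}

```text
time_s: 8.23
position: [0.5297, -0.166, 0.2467]
tool_rot: [[-0.018, 1.0, 0.001], [1.0, 0.018, -0.001], [-0.001, 0.001, -1.0]]
ft_force: [0.4, 0.0, -1.1]
grip_width: 0.0856
```

>>> {"op": "arm_command", "data": {"rows": "0 -16 -7 20 0 0 0; 0 -17 -8 20 0 0 0; 0 0 0 25 0 0 0; 0 0 0 25 0 0 0; 0 0 0 25 0 0 0"}}

```text
time_s: 8.65
position: [0.5154, -0.1996, 0.1309]
tool_rot: [[-0.017, 1.0, 0.002], [1.0, 0.017, -0.002], [-0.002, 0.002, -1.0]]
ft_force: [0.4, -0.5, -0.4]
grip_width: 0.0854
```

>>> {"op": "arm_command", "data": {"rows": "0 0 0 25 0 0 0; 0 0 0 20 0 0 0; 0 0 0 14 0 0 0; 0 0 0 0 0 0 0; 0 0 0 0 0 0 0"}}

```text
time_s: 9.07
position: [0.5157, -0.1994, 0.0729]
tool_rot: [[-0.018, 1.0, 0.001], [1.0, 0.018, -0.001], [-0.001, 0.001, -1.0]]
ft_force: [-0.7, -0.6, 0.8]
grip_width: 0.0852
```

```bash
python3 - <<'E'
from h import *
s=readout.observe();print(s["position"],s["tool_rot"].round(3).tolist(),s["ft_force"])
m=eyes.camera_model("wrist");im=eyes.get_image("wrist")[...,::-1].copy();cv2.imwrite("pics/w6.png",im)
hsv=cv2.cvtColor(im,cv2.COLOR_BGR2HSV)
b=cv2.inRange(hsv,(2,130,30),(14,255,255));b=cv2.morphologyEx(b,cv2.MORPH_CLOSE,np.ones((9,9)))
for c in sorted(cv2.findContours(b,0,1)[0],key=cv2.contourArea)[-3:]: print(cv2.contourArea(c),cv2.boundingRect(c))
print(proj(m,np.array([.5151,-.199,.096])),proj(m,np.array([.5151,-.199,.008])))
E
```

```text
[ 0.51568398 -0.19938436  0.07285878] [[-0.018, 1.0, 0.001], [1.0, 0.018, -0.001], [-0.001, 0.001, -1.0]] [-0.69511649 -0.56311932  0.82791893]
9140.0 (279, 231, 74, 153)
[318.58100425 354.15531179] [317.3643862  261.91728348]
```

>>> {"op": "arm_command", "data": {"rows": "0.3 0 0 0 0 0 0; 0.5 0 0 0 0 0 0; 0.65 0 0 0 0 0 0; 0.85 0 0 0 0 0 0; 0.85 0 0 0 0 0 0", "squeeze": 40}}

```text
time_s: 9.53
position: [0.5158, -0.1995, 0.0733]
tool_rot: [[-0.018, 1.0, 0.002], [1.0, 0.018, -0.002], [-0.002, 0.002, -1.0]]
ft_force: [0.7, 0.5, 2.6]
grip_width: 0.0255
```

>>> {"op": "arm_command", "data": {"rows": "0.85 0 0 0 0 0 0; 0.85 0 0 -10 0 0 0; 0.85 0 0 -15 0 0 0; 0.85 0 0 0 0 0 0; 0.85 0 0 0 0 0 0"}}

```text
time_s: 9.95
position: [0.5159, -0.1996, 0.0986]
tool_rot: [[-0.018, 1.0, 0.003], [1.0, 0.018, -0.002], [-0.002, 0.003, -1.0]]
ft_force: [0.5, -0.1, -1.4]
grip_width: 0.0248
```

>>> {"op": "arm_command", "data": {"rows": "0.85 0 0 -21 0 0 0; 0.85 20 -2 -20 0 0 0; 0.85 34 -3 0 0 0 0; 0.85 34 -3 0 0 0 0; 0.85 34 -3 0 0 0 0"}}

```text
time_s: 10.37
position: [0.5018, -0.0764, 0.1384]
tool_rot: [[-0.016, 1.0, 0.001], [1.0, 0.016, -0.001], [-0.001, 0.001, -1.0]]
ft_force: [1.4, 1.2, -1.1]
grip_width: 0.0248
```

>>> {"op": "arm_command", "data": {"rows": "0.85 34 -3 0 0 0 0; 0.85 34 -3 0 0 0 0; 0.85 34 -3 0 0 0 0; 0.85 34 -3 0 0 0 0; 0.85 33 -3 0 0 0 0"}}

```text
time_s: 10.78
position: [0.4837, 0.0928, 0.138]
tool_rot: [[-0.018, 1.0, 0.001], [1.0, 0.018, -0.001], [-0.001, 0.001, -1.0]]
ft_force: [0.9, -0.7, -1.4]
grip_width: 0.0253
```

>>> {"op": "arm_command", "data": {"rows": "0.85 0 0 0 0 0 0; 0.85 0 0 0 0 0 0"}}

```text
time_s: 10.95
position: [0.4839, 0.0925, 0.138]
tool_rot: [[-0.021, 1.0, 0.001], [1.0, 0.021, -0.001], [-0.001, 0.001, -1.0]]
ft_force: [0.5, 0.0, -1.4]
grip_width: 0.025
```

```bash
python3 - <<'E'
from h import *
import pickle
s=readout.observe();print(s["time_s"],s["position"],s["tool_rot"].round(4).tolist(),s["ft_force"],s["wrist_torque"])
m=eyes.camera_model("wrist");im=eyes.get_image("wrist")[...,::-1].copy();cv2.imwrite("pics/w7.png",im);pickle.dump((m,s),open("w7.pkl","wb"))
t=eyes.camera_model("side");u=eyes.get_image("side")[...,::-1].copy();cv2.imwrite("pics/s7.png",u)
a=cv2.resize(u[130:290,210:370],(480,480),interpolation=2);cv2.imwrite("pics/c7.png",np.hstack([cv2.resize(im[60:380,160:480],(320,320)).copy() if 0 else cv2.resize(im[0:480,160:480],(320,480)),a]))
E
```

```text
10.95 [0.48386226 0.09249211 0.1379767 ] [[-0.0206, 0.9998, 0.0006], [0.9998, 0.0206, -0.0013], [-0.0013, 0.0006, -1.0]] [ 0.53719741  0.02506722 -1.37024023] [ 0.0217776  -0.01993043 -0.02859907]
```

View pics/c7.png

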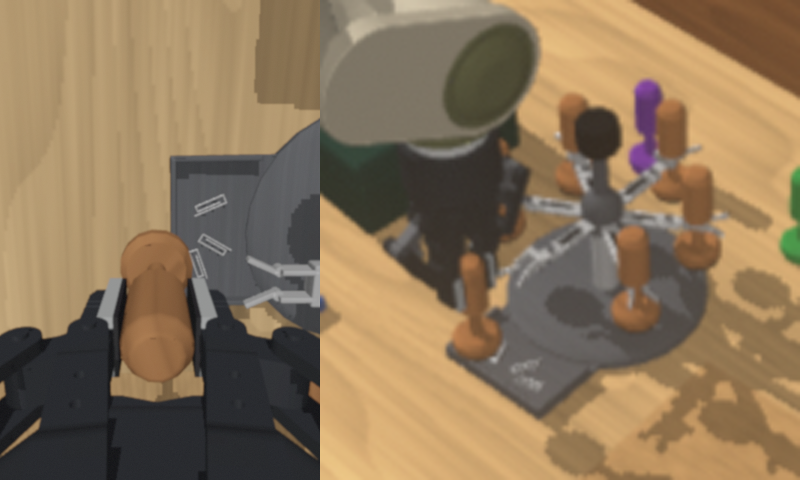

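In the wrist view the prong tips are at (408,260) and (405,304), next to the held stamp. The side view shows all five stamps still hung and the empty arm above the tray.

```bash
python3 - <<'E'
from h import *
import pickle
m,s=pickle.load(open("w7.pkl","rb"))
for z in(.101,.1035,.106):
    a,b=onz(m,(408,260),z),onz(m,(405,304),z);print(z,a,b,(a+b)/2,np.linalg.norm(a-b))
# jaw throat / arm further in: prong inner ends in crop ~ (316,266) and (316,298)
print(onz(m,(436,266),.1035),onz(m,(436,298),.1035))
# held stamp: foot centre & handle top, check
im=cv2.imread("pics/w7.png")
hsv=cv2.cvtColor(im,cv2.COLOR_BGR2HSV);k=cv2.inRange(hsv,(2,120,30),(14,255,255))
k=cv2.morphologyEx(k,cv2.MORPH_CLOSE,np.ones((7,7)))
c=max(cv2.findContours(k,0,1)[0],key=cv2.contourArea);print(cv2.boundingRect(c))
for x,y,z in((.4839,.0925,.111-.046+.008),(.4839,.0925,.161)): print(proj(m,np.array([x,y,z])))
E
```

```text
0.101 [0.52526375 0.1043166  0.101     ] [0.52571544 0.08190644 0.101     ] [0.52548959 0.09311152 0.101     ] 0.02241471924610727
0.1035 [0.52458106 0.10516297 0.1035    ] [0.52502576 0.08309977 0.1035    ] [0.52480341 0.09413137 0.1035    ] 0.022067687065904434
0.106 [0.52389837 0.10600935 0.106     ] [0.52433608 0.0842931  0.106     ] [0.52411722 0.09515122 0.106     ] 0.021720654885701584
[0.5377636  0.10248495 0.1035    ] [0.53944663 0.08646321 0.1035    ]
(490, 62, 150, 92)
[318.45929866 262.46115504]
[320.44899721 355.00627975]
```

>>> {"op": "arm_command", "data": {"rows": "0.85 0.7 0 -3 0 0 0; 0.85 0 15 0 0 0 0; 0.85 0 20 0 0 0 0; 0.85 0 10 0 0 0 0; 0.85 0 0 0 0 0 0"}}

```text
time_s: 11.47
position: [0.5311, 0.0914, 0.1415]
tool_rot: [[-0.016, 1.0, 0.003], [1.0, 0.016, -0.001], [-0.001, 0.003, -1.0]]
ft_force: [-0.6, -0.1, -2.3]
grip_width: 0.0252
```

>>> {"op": "arm_command", "data": {"rows": "0.85 0 2 0 0 0 0; 0.85 0 1 0 0 0 0; 0.85 0 0 0 0 0 0"}}

```text
time_s: 11.72
position: [0.5322, 0.0923, 0.1417]
tool_rot: [[-0.017, 1.0, 0.002], [1.0, 0.017, -0.001], [-0.001, 0.002, -1.0]]
ft_force: [0.8, -1.0, -1.7]
grip_width: 0.0252
```

>>> {"op": "arm_command", "data": {"rows": "0.85 1.5 0 0 0 0 0; 0.85 0 1 0 0 0 0; 0.85 0 1 0 0 0 0; 0.85 0 0 0 0 0 0"}}

```text
time_s: 12.05
position: [0.5345, 0.0942, 0.1417]
tool_rot: [[-0.018, 1.0, 0.002], [1.0, 0.018, -0.001], [-0.001, 0.002, -1.0]]
ft_force: [0.2, -0.7, -0.4]
grip_width: 0.0251
```

>>> {"op": "arm_command", "data": {"rows": "0.85 0 1 0 0 0 0; 0.85 0 1 0 0 0 0; 0.85 0 0 0 0 0 0"}}

```text
time_s: 12.3
position: [0.5365, 0.0941, 0.1415]
tool_rot: [[-0.018, 1.0, 0.001], [1.0, 0.018, -0.001], [-0.001, 0.001, -1.0]]
ft_force: [-1.3, -1.0, -1.2]
grip_width: 0.0252
```

>>> {"op": "arm_command", "data": {"rows": "0.85 0 1 0 0 0 0; 0.85 0 0 0 0 0 0; 0.85 0 0 0 0 0 0"}}

```text
time_s: 12.55
position: [0.5372, 0.0942, 0.1415]
tool_rot: [[-0.018, 1.0, 0.001], [1.0, 0.018, -0.001], [-0.001, 0.001, -1.0]]
ft_force: [-3.2, -0.5, -0.8]
grip_width: 0.0252
```

>>> {"op": "arm_command", "data": {"rows": "0.85 0 1 0 0 0 0; 0.85 0 0 0 0 0 0; 0.85 0 0 0 0 0 0"}}

```text
time_s: 12.8
position: [0.5381, 0.0943, 0.1415]
tool_rot: [[-0.018, 1.0, 0.001], [1.0, 0.018, -0.001], [-0.001, 0.001, -1.0]]
ft_force: [-3.4, -1.1, -1.2]
grip_width: 0.0251
```

>>> {"op": "arm_command", "data": {"rows": "0.85 0 1 0 0 0 0; 0.85 0 0 0 0 0 0; 0.85 0 0 0 0 0 0"}}

```text
time_s: 13.05
position: [0.5393, 0.0943, 0.1416]
tool_rot: [[-0.018, 1.0, 0.001], [1.0, 0.018, -0.001], [-0.001, 0.001, -1.0]]
ft_force: [-3.0, -0.8, -2.0]
grip_width: 0.0248
```

>>> {"op": "arm_command", "data": {"rows": "0.85 0 1 0 0 0 0; 0.85 0 0 0 0 0 0; 0.85 0 0 0 0 0 0"}}

```text
time_s: 13.3
position: [0.5407, 0.0943, 0.1417]
tool_rot: [[-0.018, 1.0, 0.003], [1.0, 0.018, -0.001], [-0.001, 0.002, -1.0]]
ft_force: [-3.4, -0.7, -3.6]
grip_width: 0.0253
```

>>> {"op": "arm_command", "data": {"rows": "0.85 0 1 0 0 0 0; 0.85 0 0 0 0 0 0; 0.85 0 0 0 0 0 0"}}

```text
time_s: 13.55
position: [0.542, 0.0943, 0.1418]
tool_rot: [[-0.017, 1.0, 0.003], [1.0, 0.017, -0.001], [-0.001, 0.003, -1.0]]
ft_force: [-0.9, -1.3, -1.8]
grip_width: 0.025
```

>>> {"op": "arm_command", "data": {"rows": "0.85 0 1 0 0 0 0; 0.85 0 0 0 0 0 0; 0.85 0 1 0 0 0 0; 0.85 0 0 0 0 0 0"}}

```text
time_s: 13.88
position: [0.544, 0.0944, 0.1419]
tool_rot: [[-0.017, 1.0, 0.003], [1.0, 0.017, -0.001], [-0.001, 0.003, -1.0]]
ft_force: [-0.1, 0.1, -0.5]
grip_width: 0.0248
```

>>> {"op": "arm_command", "data": {"rows": "0.85 0 1 0 0 0 0; 0.85 0 0 0 0 0 0; 0.85 0 0 0 0 0 0"}}

```text
time_s: 14.13
position: [0.5448, 0.0944, 0.1418]
tool_rot: [[-0.018, 1.0, 0.003], [1.0, 0.018, -0.001], [-0.001, 0.003, -1.0]]
ft_force: [1.1, -0.4, -1.7]
grip_width: 0.0254
```

>>> {"op": "arm_command", "data": {"rows": "0.85 0 1 0 0 0 0; 0.85 0 0 0 0 0 0; 0.85 0 0 0 0 0 0"}}

```text
time_s: 14.38
position: [0.5454, 0.0944, 0.1416]
tool_rot: [[-0.018, 1.0, 0.002], [1.0, 0.018, -0.001], [-0.001, 0.002, -1.0]]
ft_force: [-0.7, 0.3, -0.8]
grip_width: 0.025
```

>>> {"op": "arm_command", "data": {"rows": "0.85 0 1 0 0 0 0; 0.85 0 0 0 0 0 0; 0.85 0 0 0 0 0 0"}}

```text
time_s: 14.63
position: [0.5465, 0.0944, 0.1416]
tool_rot: [[-0.018, 1.0, 0.002], [1.0, 0.018, -0.001], [-0.001, 0.002, -1.0]]
ft_force: [0.2, 0.2, -1.8]
grip_width: 0.0252
```

>>> {"op": "arm_command", "data": {"rows": "0.85 0 0.7 0 0 0 0; 0.85 0 0 0 0 0 0; 0.85 0 0 0 0 0 0"}}

```text
time_s: 14.88
position: [0.5472, 0.0944, 0.1417]
tool_rot: [[-0.018, 1.0, 0.002], [1.0, 0.018, -0.001], [-0.001, 0.002, -1.0]]
ft_force: [-0.3, -1.1, -0.6]
grip_width: 0.0255
```

>>> {"op": "arm_command", "data": {"rows": "0.85 0 0.5 0 0 0 0; 0.85 0 0 0 0 0 0; 0.85 0 0 0 0 0 0"}}

```text
time_s: 15.13
position: [0.5477, 0.0944, 0.1417]
tool_rot: [[-0.018, 1.0, 0.002], [1.0, 0.018, -0.001], [-0.001, 0.002, -1.0]]
ft_force: [-0.2, 0.1, -0.7]
grip_width: 0.0254
```

>>> {"op": "arm_command", "data": {"rows": "0.85 0 0.5 0 0 0 0; 0.85 0 0 0 0 0 0; 0.85 0 0 0 0 0 0"}}

```text
time_s: 15.38
position: [0.5482, 0.0944, 0.1417]
tool_rot: [[-0.018, 1.0, 0.002], [1.0, 0.018, -0.001], [-0.001, 0.002, -1.0]]
ft_force: [-0.2, 0.2, -0.9]
grip_width: 0.0249
```

>>> {"op": "arm_command", "data": {"rows": "0.85 0 0.5 0 0 0 0; 0.85 0 0 0 0 0 0; 0.85 0 0 0 0 0 0"}}

```text
time_s: 15.63
position: [0.5487, 0.0945, 0.1417]
tool_rot: [[-0.018, 1.0, 0.002], [1.0, 0.018, -0.001], [-0.001, 0.002, -1.0]]
ft_force: [0.2, 0.4, -2.1]
grip_width: 0.0253
```

>>> {"op": "arm_command", "data": {"rows": "0.85 0 0.5 0 0 0 0; 0.85 0 0 0 0 0 0; 0.85 0 0 0 0 0 0"}}

```text
time_s: 15.88
position: [0.5492, 0.0945, 0.1417]
tool_rot: [[-0.018, 1.0, 0.002], [1.0, 0.018, -0.001], [-0.001, 0.002, -1.0]]
ft_force: [-0.1, -0.0, -1.4]
grip_width: 0.0248
```

>>> {"op": "arm_command", "data": {"rows": "0.85 0 0.5 0 0 0 0; 0.85 0 0 0 0 0 0; 0.85 0 0 0 0 0 0"}}

```text
time_s: 16.13
position: [0.5497, 0.0945, 0.1417]
tool_rot: [[-0.018, 1.0, 0.002], [1.0, 0.018, -0.001], [-0.001, 0.002, -1.0]]
ft_force: [-0.0, 0.6, -1.3]
grip_width: 0.025
```

>>> {"op": "arm_command", "data": {"rows": "0.85 0 0.5 0 0 0 0; 0.85 0 0 0 0 0 0; 0.85 0 0 0 0 0 0"}}

```text
time_s: 16.38
position: [0.5501, 0.0945, 0.1416]
tool_rot: [[-0.018, 1.0, 0.002], [1.0, 0.018, -0.001], [-0.001, 0.002, -1.0]]
ft_force: [-1.5, 0.1, -1.3]
grip_width: 0.0248
```

>>> {"op": "arm_command", "data": {"rows": "0.85 0 0.5 0 0 0 0; 0.85 0 0 0 0 0 0; 0.85 0 0 0 0 0 0"}}

```text
time_s: 16.63
position: [0.5502, 0.0945, 0.1416]
tool_rot: [[-0.018, 1.0, 0.001], [1.0, 0.018, -0.001], [-0.001, 0.001, -1.0]]
ft_force: [-3.8, -0.9, 1.0]
grip_width: 0.0248
```

Force climbs steadily to −3.8 N while the position stays at x = 0.550, 9.5 mm past the throat, so that is the solid back. I'll press slightly more to confirm, ease off, then lower.

>>> {"op": "arm_command", "data": {"rows": "0.85 0 0.3 0 0 0 0; 0.85 0 0 0 0 0 0; 0.85 0 0 0 0 0 0"}}

```text
time_s: 16.88
position: [0.5504, 0.0945, 0.1416]
tool_rot: [[-0.018, 1.0, 0.0], [1.0, 0.018, -0.001], [-0.001, 0.0, -1.0]]
ft_force: [-6.0, -0.3, 1.5]
grip_width: 0.0249
```

>>> {"op": "arm_command", "data": {"rows": "0.85 0 -0.7 0 0 0 0; 0.85 0 0 1 0 0 0; 0.85 0 0 1 0 0 0; 0.85 0 0 0.5 0 0 0; 0.85 0 0 0 0 0 0"}}

```text
time_s: 17.3
position: [0.5502, 0.0945, 0.139]
tool_rot: [[-0.018, 1.0, 0.002], [1.0, 0.018, -0.001], [-0.001, 0.002, -1.0]]
ft_force: [-3.4, -0.1, -0.8]
grip_width: 0.0249
```

>>> {"op": "arm_command", "data": {"rows": "0.85 0 0 0.7 0 0 0; 0.85 0 0 0 0 0 0; 0.85 0 0 0 0 0 0"}}

```text
time_s: 17.55
position: [0.5502, 0.0945, 0.1383]
tool_rot: [[-0.018, 1.0, 0.002], [1.0, 0.018, -0.001], [-0.001, 0.002, -1.0]]
ft_force: [-3.1, -0.5, -0.2]
grip_width: 0.0253
```

>>> {"op": "arm_command", "data": {"rows": "0.85 0 -0.2 0.5 0 0 0; 0.85 0 0 0 0 0 0; 0.85 0 0 0 0 0 0"}}

```text
time_s: 17.8
position: [0.5502, 0.0945, 0.138]
tool_rot: [[-0.018, 1.0, 0.002], [1.0, 0.018, -0.001], [-0.001, 0.002, -1.0]]
ft_force: [-2.3, -0.2, -0.4]
grip_width: 0.0249
```

>>> {"op": "arm_command", "data": {"rows": "0.85 0 0 0.5 0 0 0; 0.85 0 0 0 0 0 0; 0.85 0 0 0 0 0 0"}}

```text
time_s: 18.05
position: [0.5502, 0.0945, 0.1375]
tool_rot: [[-0.018, 1.0, 0.002], [1.0, 0.018, -0.001], [-0.001, 0.002, -1.0]]
ft_force: [-2.0, 0.5, -0.9]
grip_width: 0.025
```

>>> {"op": "arm_command", "data": {"rows": "0.85 0 0 0.4 0 0 0; 0.85 0 0 0 0 0 0; 0.85 0 0 0 0 0 0"}}

```text
time_s: 18.3
position: [0.5501, 0.0945, 0.1373]
tool_rot: [[-0.018, 1.0, 0.002], [1.0, 0.018, -0.001], [-0.001, 0.002, -1.0]]
ft_force: [-3.1, -0.2, 2.4]
grip_width: 0.0252
```

>>> {"op": "arm_command", "data": {"rows": "0.65 0 0 0 0 0 0; 0.55 0 0 0 0 0 0; 0.45 0 0 0 0 0 0; 0.45 0 0 0 0 0 0; 0.45 0 0 0 0 0 0", "squeeze": 20}}

```text
time_s: 18.72
position: [0.5502, 0.0945, 0.1371]
tool_rot: [[-0.018, 1.0, 0.002], [1.0, 0.018, -0.001], [-0.001, 0.002, -1.0]]
ft_force: [0.3, -0.4, -0.3]
grip_width: 0.0474
```

```bash
python3 - <<'E'
from h import *
import pickle
s=readout.observe();print(s["time_s"],s["position"],s["ft_force"],s["grip_width"])
m=eyes.camera_model("wrist");im=eyes.get_image("wrist")[...,::-1].copy();cv2.imwrite("pics/w8.png",im);pickle.dump((m,s),open("w8.pkl","wb"))
u=eyes.get_image("side")[...,::-1].copy();cv2.imwrite("pics/s8.png",u)
print([proj(m,np.array([.5505,.0945,z])) for z in(.072,.16)])
a=cv2.resize(u[130:290,210:370],(480,480),interpolation=2);cv2.imwrite("pics/c8.png",np.hstack([im[:,160:480],a]))
E
```

```text
18.7167 [0.55023284 0.09447161 0.13708702] [ 0.28246476 -0.38808515 -0.27687281] 0.04736100561807197
[array([318.75992254, 262.34283447]), array([321.37808853, 354.7544347 ])]
```

View pics/c8.png

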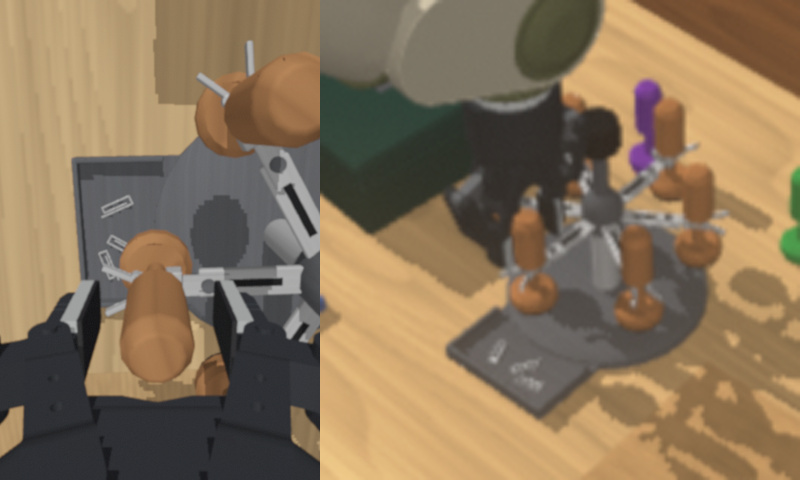

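The stamp hangs upright in the clip over the tray: in the wrist view the arm is level and the fingers stand clear on both sides. Retracting straight up.

>>> {"op": "arm_command", "data": {"rows": "0.45 0 0 -10 0 0 0; 0.45 0 0 -20 0 0 0; 0.45 0 0 -35 0 0 0; 0.45 0 0 -35 0 0 0; 0.45 0 0 -35 0 0 0"}}

```text
time_s: 19.23
position: [0.5494, 0.0947, 0.2745]
tool_rot: [[-0.018, 1.0, 0.002], [1.0, 0.018, -0.001], [-0.001, 0.002, -1.0]]
ft_force: [0.9, 0.6, 0.3]
grip_width: 0.0475
```

>>> {"op": "arm_command", "data": {"rows": "0.45 0 -20 -35 0 0 0; 0.45 0 -30 -20 0 0 0; 0.45 0 0 0 0 0 0; 0.45 0 0 0 0 0 0"}}

```text
time_s: 19.57
position: [0.4991, 0.094, 0.3292]
tool_rot: [[-0.018, 1.0, 0.006], [1.0, 0.018, -0.001], [-0.002, 0.006, -1.0]]
ft_force: [-0.4, 0.1, -0.1]
grip_width: 0.0469
```

```bash
python3 - <<'E'
from h import *
s=readout.observe();print(s["time_s"],s["position"],s["ft_force"])
m=eyes.camera_model("wrist");im=eyes.get_image("wrist")[...,::-1].copy()
u=eyes.get_image("side")[...,::-1].copy()
print([proj(m,np.array([.5505,.0945,z])) for z in(.072,.16)])
a=cv2.resize(u[130:290,210:370],(480,480),interpolation=2);cv2.imwrite("pics/c9.png",np.hstack([im[:,200:520],a]))
E
```

```text
19.5667 [0.49906501 0.09396959 0.32919608] [-0.36154116  0.07800618 -0.0595771 ]
[array([364.50928647, 202.19418284]), array([378.80686495, 220.6560815 ])]
```

View pics/c9.png

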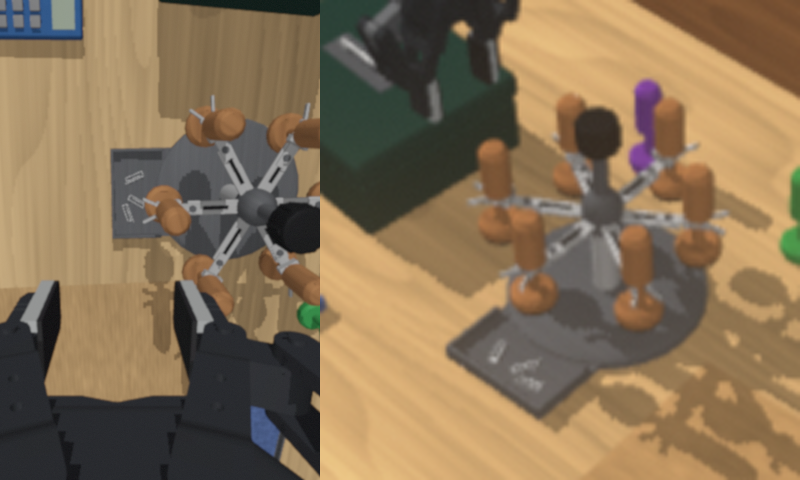

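```bash
python3 -c "
from rig import env
print(env.close_job())"
```

```text
the job is handed in; nothing more can be done
None
```

The loose stamp now hangs on the clip that was empty, over the paper-clip tray. I handed the job in at about 19.6 s of the 72 s allowed.

- **Turning the rack:** I gripped the knob and turned it about 72° counter-clockwise. The empty arm measured 181.2°, and the tray front measured 180.7° to 181.8°. The side load on the gripper reached 21 N because my grasp was slightly off the axis. I eased it to about 9 N before letting go.
- **Hanging the stamp:** I gripped the brown stamp by its handle. The jaws resisted with about 3.4 N, and the force dropped to zero once the neck was past the throat. About 9 mm further in the neck stopped against the solid back; I pressed to 6 N there to confirm it was fully home (limit 10 N). I then eased off and lowered it until the clip carried it, opened the fingers and retracted straight up.
- **Last checks:** The final wrist and side pictures show all six stamps hanging, the new one straight over the tray. The robot was clear, with no force on the wrist. I saw no sign that the other objects had moved.
- **Disagreement:** One measurement, from the clip's slot to its mouth, put the arm at 178.7°, about 2.5° off the other estimate. The later close view of the mouth put it within about 1° of the line I used.

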